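# Put the pencil probe away and hold the curved probe up to the inspection camera

### The job

The ultrasound probes are being checked after an exam. First stand the slim pencil probe, which leans in the sloping rest, upright in the empty holder cup, blunt end at the bottom, and let go of it; then pick up the curved probe (the one with the widest, rounded head) and hold it still in the air on the inspection camera's line of sight, its lens squarely facing the camera with the tip of the lens 12 cm from the camera's glass, and its flat sides up and down, not rolled to one side. Do not touch the camera, leave everything else where it is, and finish while still holding the curved probe there.

Things in the scene. Friction and masses are not known exactly. Their poses are not given: they have to be found in the camera images.
- pencil_probe: slim white probe: cylinder 22 mm in diameter, 130 mm long, then a grey tapering tip; 156 mm in all, 60 g. Origin at the centre of its flat blunt end, +z to the tip. At the start it leans 25 degrees off vertical in the rest, tip end up and towards the robot; its lowest 70 mm lie in the trough, the part above is free on all sides (grip it about 110 mm from the blunt end, along its axis)
- rest: grey sloping rest, fixed to the table: foot 100 x 70 mm, and a trough (open at its upper end and on its upper side, 36 mm wide outside) that leans 25 degrees off vertical. Origin at the underside of the foot; the trough rises towards the rest's own -x. About 100 mm high
- cup: round grey holder cup fixed to the table, empty: 80 mm high, outside diameter 42 mm, bore 34 mm, foot disc 72 mm in diameter. Origin at the centre of its underside, +z up; inner floor 8 mm above the origin, mouth 80 mm above it
- curved_probe: cordless curved probe, white with grey lens and tail band, lying flat on the mat; 156 mm long, 26 mm thick, 0.19 kg; straight handle 32 mm wide, round head 62 mm wide, widest of the three probes. Origin on its underside on the midline, +x to the lens, +z up as it lies. Lens tip 71 mm ahead of the origin, tail 85 mm behind; handle free 80 to 5 mm behind; balance near the origin
- curved_lens (a point): tip of the curved probe's lens: 71 mm along its own +x from the probe's origin, 13 mm above its underside; axes as the probe's
- straight_probe: bystander on the mat: probe with the same handle and a square head 46 mm wide; origin on its underside, +x to the lens
- small_probe: bystander on the mat: probe with the same handle and a small round head 33 mm wide; origin on its underside, +x to the lens
- pad: grey padded mat the three probes lie on, 200 x 340 x 8 mm, fixed; origin at the centre of its underside
- camera: inspection camera on a stand, fixed: foot disc 120 mm across, post, white head, black lens barrel. Origin on the table, 30 mm before the post. It looks towards its own -x, 25 degrees downwards; the centre of its glass is at -30, 0, 270 mm in its own frame; the head reaches 90 mm back from there and is 58 mm wide and high
- view_point (a point): where the tip of the lens must be held: 120 mm in front of the camera's glass on its line of sight, 219 mm above the table. Own +x points from here to the glass (25 degrees upwards), +y is level, +z square to both, upwards. The held probe's axes are to match these
- gel_bottle: bystander: white bottle, diameter 56 mm, 180 mm tall, standing; origin at its underside
- wipes_tub: bystander: white tub, diameter 90 mm, 120 mm tall, standing; origin at its underside
- dish: bystander: steel dish, diameter 110 mm, 40 mm tall; origin at its underside
- tape_roll: bystander: roll of paper tape, diameter 60 mm, 24 mm tall, lying flat; origin at its underside
- penlight: bystander: aluminium penlight, diameter 14 mm, 120 mm long, lying on the table; origin under its middle
Mind the look-alikes: they are no part of the job. Leave any blue or purple look-alike of the pencil_probe alone.

How it is judged:
By the outcome, as a careful person would: the job done as asked, in the order asked, and still so for the second after the job is handed in, while the arm keeps its last pose, push and grip.
It also fails if it takes over 48 s, if anything falls off the work surface, if the arm or the gripper's body presses on something with over 40 N, if the wrist force passes 120 N, or if a joint passes its speed limit or range.

### The arm

A 7-joint arm with a two-finger parallel gripper is mounted at the origin on the work surface. World frame = base frame: x ahead of the robot, y to its left, z up, the work surface at z = 0. Lengths are in m, angles in rad, forces in N, time in s.
With the tool pointing down it reaches from about 0.425 to 0.925 m from the base axis. Payload 6.8 kg.
Tool frame: the origin (TCP) lies midway between the tips of the shut fingers; the grasp point (between the pads) lies bot.grip_point_offset behind it (bot.grip_point_offset is the distance from the TCP to the grasp point, in m); z points along the fingers, y is the line along which they close (so a half turn about z gives the same grasp; the last joint's range is limited). The gripper opens to 85 mm and grips with 20 to 120 N. Pads are 22 mm wide; open, the fingers measure 114 mm over their backs; the gripper's body (76 mm by 85 mm) begins 54 mm behind the grasp point. The pads swing forward as they close: fully open they stand 13 mm farther back than shut.
Start: joints at [0.993, 0.477, 0.022, 1.555, -0.011, 1.109, -0.083], TCP at [0.306, -0.602, 0.231] pointing down, gripper open.
Joint ranges: [-2.96, 2.96], [-0.34, 2.1], [-1.41, 1.46], [0.24, 2.44], [-1.37, 4.51], [0.17, 1.92], [-2.96, 2.96]. Speed limits (rad/s): [2.39, 2.39, 3.14, 3.14, 3.14, 3.14, 3.14].

### API

Orientations are given as a unit quaternion [w, x, y, z].
In Python, from station import get_obs, cams, job, bot gives the robot as it stands.
- The arm moves only by the tool arm_command, never from a script. Its argument "rows" is a list that holds one entry, the list of rows, each a list of 5 numbers: the finger opening in mm, from 0 to 85.4, then the shift along the world's x, y, z in units of 60 mm (1.0 is 60 mm), then the turn about the world's z in units of 0.08 rad (1.0 is 0.08 rad). In form: [[[grip, x, y, z, turn], ...]]. A call has exactly 10 rows; each row shifts and turns the commanded pose from where the row before left it; what a row does not reach is not made up. A row lasts 1/8 s, in which the tool goes at most 62.5 mm and 10.7 degrees, less where a joint would pass 70% of its speed; a pose out of reach is approached as far as the arm can. A call with a number of a shift or a turn outside -1 to 1 is refused whole. A call with a gripper value outside its range is refused whole. The fingers move at their own pace and stop on an object; "newtons" is the grip in N (left out, the last holds). Time passes only in rows, so rows that do not move let the fingers close, or fill a call up. It gives the time, the measured TCP pose, the force, the opening and the grip force at its end, in the units of the state.
- get_obs(): the state, without advancing time (a new reading comes with each control period).
- cams.read_camera(name): name is "scene" or "top" or "wrist"; returns the picture (384x512x3 uint8, red, green, blue); there is no depth.
- cams.camera_params(name): a dict with "K" (3x3 intrinsics, pixels), "k1" (the pictures are not rectified: a ray, as slopes to the right and down, at radius r is drawn at 1 + k1 r^2 times it, then the intrinsics apply), "extrinsics" (4x4, takes a point from camera to world coordinates). Camera axes: x right, y down, z forward; pixel columns grow to the right and rows downward; lengths in m; the calibration is good to about 2 mm. A picture is of the moment at which its call begins: read the wrist's pose just before it. camera_params takes no time and is no camera call; for the wrist camera it gives the pose at the moment of the call.
- job.hand_in(): hands the job in; it is judged then, once.
The state is a dict: "t": time; "q": joint angles; "joint_vel": joint speeds; "joint_torque": joint torques, N m; "eef_pos": TCP position; "tool_rot": TCP orientation; "contact_force": force on the tool from outside, world axes, zero at the start; "torque": the same for the moment, N m; "gripper_width": opening from 0.0 (shut) to 1.0 (fully open); "grasp_force": force on a finger pad.
Only numpy, scipy, OpenCV 4.12 (cv2) and the standard library are available. Lean on these libraries where they do the work, as an engineer would, in place of code of your own. Each camera call takes 0.05 s, during which the arm holds its last target. There are 200 camera calls.

## Working session

There is one attempt and no reset: what is moved stays moved. The work goes in short steps, Python scripts to look and compute and a tool call to move; the robot and the scene stay as the last step left them, time stands still between calls to the robot, and variables do not carry over. Pictures are saved under pics/ and viewed, at most 10 in all, crops included, and the job is handed in when it is done.

Besides the shell and the picture viewer there is one more tool, called after "Emit:" as name([rows], argument=value, ...), one row to a line, values as JSON. arm_command: Moves the arm, as the interface text tells. Its arguments: {"type":"object","properties":{"rows":{"type":"array"},"newtons":{"type":"number"}},"required":["rows"]}

```bash
ls; mkdir -p pics
cat > h.py <<'E'
import numpy as np, cv2
from station import get_obs, cams, job, bot
def snap(n,f):
    im=cams.read_camera(n); cv2.imwrite(f'pics/{f}.png',cv2.cvtColor(im,cv2.COLOR_RGB2BGR)); return im
def ray(p,uv):
    K,k1,E=np.array(p['K']),p['k1'],np.array(p['extrinsics'])
    u=cv2.undistortPoints(np.array([[uv]],float),K,np.array([k1,0,0,0.]))[0,0]
    d=E[:3,:3]@np.r_[u,1]; return E[:3,3],d/np.linalg.norm(d)
def onz(p,uv,z):
    o,d=ray(p,uv); return o+d*(z-o[2])/d[2]
def tri(p1,uv1,p2,uv2):
    o1,d1=ray(p1,uv1);o2,d2=ray(p2,uv2)
    s=np.linalg.lstsq(np.c_[d1,-d2],o2-o1,rcond=None)[0]
    a,b=o1+s[0]*d1,o2+s[1]*d2; return (a+b)/2,np.linalg.norm(a-b)
def proj(p,X):
    K,k1,E=np.array(p['K']),p['k1'],np.array(p['extrinsics'])
    c=(np.array(X)-E[:3,3])@E[:3,:3]; s=c[:2]/c[2]; s=s*(1+k1*s@s); return K[:2,:2]@s+K[:2,2]
E
python3 - <<'E'
from h import *
np.set_printoptions(precision=3,suppress=True)
a=snap('scene','s0');b=snap('top','t0')
for n in ('scene','top','wrist'):
    p=cams.camera_params(n);print(n,np.array(p['K'])[[0,1,0,1],[0,1,2,2]],p['k1']);print(np.array(p['extrinsics']))
print(bot.grip_point_offset, get_obs())
E
```

```text
pics
scene [443.154 443.154 256.447 190.205] -0.08971407217451208
[[-0.88   0.413 -0.233  0.759]
 [ 0.475  0.772 -0.423  0.478]
 [ 0.005 -0.483 -0.876  1.167]
 [ 0.     0.     0.     1.   ]]
top [354.452 354.452 251.508 189.92 ] -0.06772872267145752
[[-0.008 -0.997  0.078  0.407]
 [-1.     0.01   0.029 -0.022]
 [-0.03  -0.077 -0.997  1.142]
 [ 0.     0.     0.     1.   ]]
wrist [296.185 296.185 255.245 197.328] 0.006574451466505734
[[ 0.454 -0.847 -0.278  0.376]
 [-0.891 -0.432 -0.139 -0.565]
 [-0.002  0.311 -0.951  0.374]
 [ 0.     0.     0.     1.   ]]
0.0187 {'t': 0.1, 'q': array([ 0.993,  0.478,  0.022,  1.556, -0.011,  1.109, -0.083]), 'joint_vel': array([ 0.001,  0.001, -0.   , -0.003, -0.001, -0.   , -0.002]), 'joint_torque': array([  0.003, -59.777,   1.613, -28.196,   0.013,   0.005,  -0.   ]), 'eef_pos': array([ 0.305, -0.601,  0.23 ]), 'tool_rot': array([-0.001,  0.973,  0.233, -0.   ]), 'contact_force': array([-0.167, -0.38 ,  1.078]), 'torque': array([0.042, 0.055, 0.024]), 'grasp_force': 0.0, 'gripper_width': 0.9977928548514945}
```

View pics/s0.png

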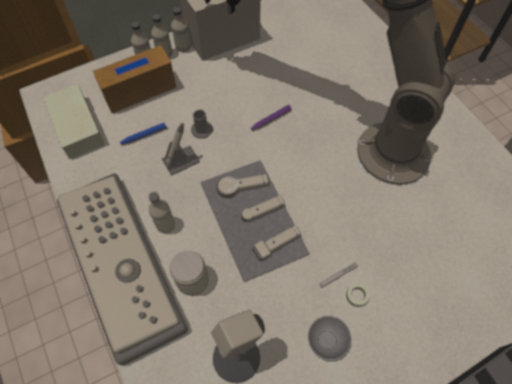

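View pics/t0.png

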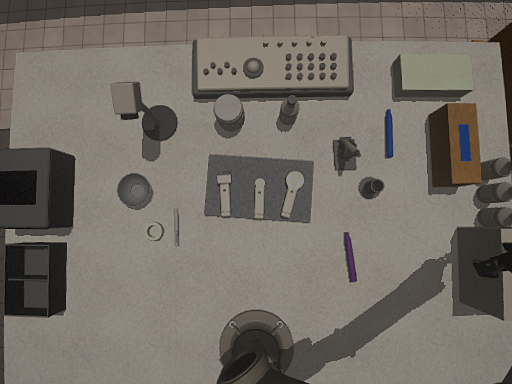

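The scene shows the pencil probe in the rest at scene (178,140), with blue (145,134) and purple (271,118) look-alikes, the cup at (202,123), and the curved probe, widest and round, at (243,185). The other candidates there are small (262,208) and straight (277,242), with the camera at (238,335). In the top view these are: rest (345,152), cup (371,187), blue (389,133), purple (350,257), curved (293,192), small (260,197), straight (225,194), camera head (126,98) and foot (160,123).

Run:
```python
import cv2,numpy as np
s=cv2.imread('pics/s0.png');t=cv2.imread('pics/t0.png')
def c(im,x,y,w,h,k): return cv2.resize(im[y:y+h,x:x+w],None,fx=k,fy=k,interpolation=cv2.INTER_CUBIC)
A=c(s,150,105,70,75,4); B=c(t,325,125,70,75,4)
C=c(s,205,300,70,75,4); D=c(t,105,70,80,75,4)
top=np.hstack([A,B]);bot=np.hstack([C,D])
w=max(top.shape[1],bot.shape[1])
f=lambda m:cv2.copyMakeBorder(m,0,0,0,w-m.shape[1],cv2.BORDER_CONSTANT)
cv2.imwrite('pics/m1.png',np.vstack([f(top),f(bot)]))
```

```text
(no output)
```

View pics/m1.png

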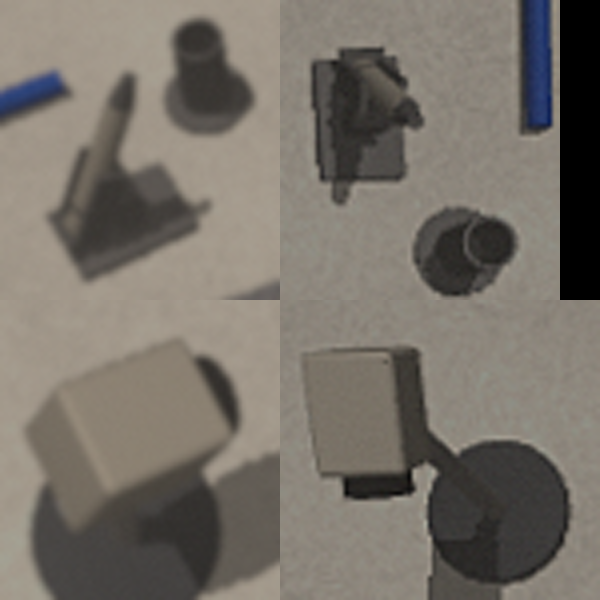

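Run:
```python
from h import *
np.set_printoptions(precision=4,suppress=True)
S=cams.camera_params('scene');T=cams.camera_params('top')
A=lambda x,y:(x/4+150,y/4+105);B=lambda x,y:((x-280)/4+325,y/4+125)
C=lambda x,y:(x/4+205,(y-300)/4+300);D=lambda x,y:((x-280)/4+105,(y-300)/4+70)
for n,a,b in [('tip',A(127,78),B(417,116)),('whitetop',A(118,105),B(400,102)),('cupmouth',A(199,42),B(491,242)),
 ('camBL',C(232,430),D(320,474)),('camBR',C(182,340),D(409,470)),('camTL',C(108,498),D(303,352)),('camTR',C(62,388),D(390,350))]:
    print(n,*tri(S,a,T,b))
print('cup foot',onz(T,B(457,251),.004),onz(T,B(491,242),.08))
print('camfoot',onz(T,D(498,511),.005),onz(S,C(126,532),.005))
for q in [(320,60),(406,60),(406,180),(320,180)]: print('restfoot',onz(T,B(*q),.005))
# mask mat / probes in top
t=cv2.imread('pics/t0.png');hsv=cv2.cvtColor(t,cv2.COLOR_BGR2HSV)
g=cv2.cvtColor(t,cv2.COLOR_BGR2GRAY)
roi=np.zeros_like(g);roi[150:225,203:316]=1
m=((g>125)&(roi>0)).astype(np.uint8)
print(np.median(g[150:225,203:316]),g[190,293],g[205,290])
n,l,st,ce=cv2.connectedComponentsWithStats(m)
for i in range(1,n):
    if st[i,4]>60: 
        r=cv2.minAreaRect(np.argwhere(l==i)[:,::-1].astype(np.float32));print(st[i],ce[i],r,onz(T,ce[i],.03))
s=cv2.imread('pics/s0.png');g=cv2.cvtColor(s,cv2.COLOR_BGR2GRAY)
m=((g>115)).astype(np.uint8)
n,l,st,ce=cv2.connectedComponentsWithStats(m)
for i in range(1,n):
    if 60<st[i,4]<3000 and 200<ce[i][0]<310 and 165<ce[i][1]<270: 
        r=cv2.minAreaRect(np.argwhere(l==i)[:,::-1].astype(np.float32));print('S',st[i],r,onz(S,ce[i],.03))
```

```text
tip [ 0.5791 -0.2938  0.1639] 0.0028214814916047194
whitetop [ 0.5918 -0.2861  0.1493] 0.002997190808963002
cupmouth [ 0.4984 -0.3732  0.0682] 0.004078058554709
camBL [0.6656 0.3393 0.3027] 0.0001249374156959039
camBR [0.6672 0.2868 0.2948] 0.004252855892951065
camTL [0.7337 0.3428 0.3275] 0.0021177473568529904
camTR [0.731  0.2879 0.3301] 0.004403835406851636
cup foot [ 0.4987 -0.3678  0.004 ] [ 0.4991 -0.3707  0.08  ]
camfoot [0.7218 0.3145 0.005 ] [0.7221 0.3156 0.005 ]
restfoot [ 0.6553 -0.2616  0.005 ]
restfoot [ 0.6546 -0.3316  0.005 ]
restfoot [ 0.5564 -0.3282  0.005 ]
restfoot [ 0.5571 -0.2588  0.005 ]
85.0 143 139
[ 203  150  113   75 1713] [259.6334 182.2534] ((259.0, 187.0), (74.0, 112.0), 90.0) [ 0.5173 -0.0156  0.03  ]
[282 171  22  46 459] [291.8475 189.9455] ((288.9599609375, 193.0587615966797), (17.21208953857422, 45.83381271362305), 22.98871612548828) [ 0.492  -0.1165  0.03  ]
[217 175  14   8  89] [223.8876 178.3933] ((223.76219177246094, 178.35975646972656), (6.625892639160156, 12.920490264892578), 83.6598129272461) [0.5308 0.0973 0.03  ]
[255 178  10  40 298] [259.0705 197.5235] ((259.5, 197.5), (39.0, 9.0), 90.0) [ 0.4692 -0.0134  0.03  ]
[220 184  10  32 224] [224.7723 199.3884] ((224.85691833496094, 199.56723022460938), (31.06395149230957, 7.986195087432861), 86.633544921875) [0.4643 0.0946 0.03  ]
```

Emit:
arm_command([
  [[85, 0.54, 0.57, 0, -0.7], [85, 0.54, 0.57, 0, -0.7], [85, 0.54, 0.57, 0, -0.7], [85, 0.54, 0.57, 0, -0.7], [85, 0.54, 0.57, 0, -0.7], [85, 0.54, 0.57, 0, -0.7], [85, 0.54, 0.57, 0, -0.7], [85, 0.54, 0.57, 0, -0.7], [85, 0.54, 0.55, 0, -0.65], [85, 0, 0, 0, 0]],
], newtons=20)

```text
t: 1.35
eef_pos: [0.6003, -0.2897, 0.2305]
tool_rot: [-0.001, 1.0, -0.011, 0.0]
contact_force: [-0.7, -0.0, 0.0]
gripper_width: 0.994
grasp_force: 0.0
```

Run:
```python
from h import *
np.set_printoptions(precision=4,suppress=True)
o=get_obs();print(o['t'],o['eef_pos'],o['tool_rot'],o['joint_vel'])
snap('wrist','w1')
p=cams.camera_params('wrist');print(proj(p,[.579,-.294,.164]),proj(p,[.579+.0659,-.2945,.0226]),proj(p,[.499,-.3707,.08]))
```

```text
1.35 [ 0.6003 -0.2897  0.2305] [-0.0015  0.9999 -0.0113  0.0003] [ 0.0509 -0.0138  0.0628  0.0228  0.0254  0.0064  0.0431]
[258.5604 233.3078] [256.662  129.7084] [327.29   264.6866]
```

View pics/w1.png

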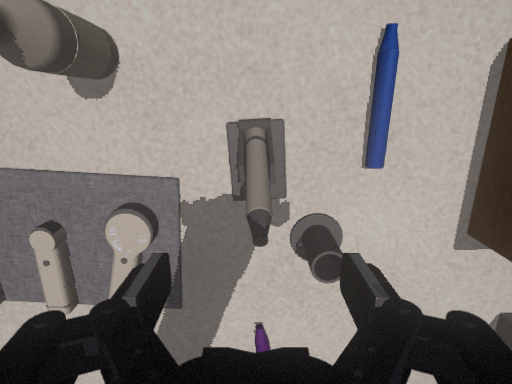

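The wrist view shows the white pencil with its grey tip, white/grey joint at about (259,212) and tip end at about (260,243). The cup mouth is at (328,265), as predicted; the blue look-alike is at (382,95) and the purple one at (260,335). The choice holds.

Run:
```python
from h import *
np.set_printoptions(precision=4,suppress=True)
S=cams.camera_params('scene');T=cams.camera_params('top');W=cams.camera_params('wrist')
w=(260.5,243)
print(tri(S,(182,123.5),W,w),tri(T,(360,155),W,w))
# expected pencil for given tip
for tip in ([.579,-.294,.164],[.573,-.293,.164],[.576,-.293,.168],[.573,-.2935,.168]):
    ax=np.array([-.4226,.0127,.9063]);tip=np.array(tip)
    print(tip,proj(W,tip),proj(W,tip-.026*ax+.011*np.array([-.9063,0,-.4226])),proj(W,tip-.026*ax-.011*np.array([-.9063,0,-.4226])),proj(S,tip),proj(T,tip))
```

```text
(array([ 0.5746, -0.2945,  0.1673]), np.float64(0.004529309303959654)) (array([ 0.5756, -0.2947,  0.1733]), np.float64(0.0013317918924536441))
[ 0.579 -0.294  0.164] [258.5604 233.3078] [258.6166 218.357 ] [258.2033 200.0396] [181.2716 124.2644] [359.0346 154.4589]
[ 0.573 -0.293  0.164] [257.4506 240.3071] [257.62   224.7476] [257.1483 206.9643] [183.3573 123.7045] [358.752  156.5923]
[ 0.576 -0.293  0.168] [257.392 239.115] [257.5706 223.3904] [257.0865 205.1701] [182.1887 123.2422] [359.1034 155.2766]
[ 0.573  -0.2935  0.168 ] [258.1271 242.621 ] [258.2286 226.589 ] [257.7876 208.639 ] [183.0928 122.7127] [359.3208 156.3448]
```

Emit:
arm_command([
  [[85, -0.13, -0.09, -0.5, 0], [85, 0, 0, -0.5, 0], [85, 0, 0, -0.5, 0], [85, 0, 0, -0.48, 0], [85, 0, 0, 0, 0], [10, 0, 0, 0, 0], [10, 0, 0, 0, 0], [10, 0, 0, 0, 0], [10, 0, 0, 0, 0], [10, 0, 0, 0, 0]],
], newtons=25)

```text
t: 2.65
eef_pos: [0.5903, -0.2961, 0.1138]
tool_rot: [-0.003, 1.0, -0.013, -0.0]
contact_force: [-2.8, 8.9, 9.3]
gripper_width: 0.26
grasp_force: 24.5
```

Emit:
arm_command([
  [[10, -0.21, 0, 0.45, 0], [10, -0.21, 0, 0.45, 0], [10, -0.21, 0, 0.45, 0], [10, -0.21, 0, 0.45, 0], [10, -0.34, -0.3, 0, 0], [10, -0.34, -0.3, 0, 0], [10, -0.34, -0.3, 0, 0], [10, -0.34, -0.3, -0.1, 0], [10, 0, 0, 0, 0], [10, 0, 0, 0, 0]],
])

```text
t: 3.9
eef_pos: [0.4582, -0.3721, 0.2149]
tool_rot: [-0.0, 1.0, -0.015, 0.0]
contact_force: [0.1, 0.7, -0.9]
gripper_width: 0.25
grasp_force: 26.0
```

Run:
```python
from h import *
np.set_printoptions(precision=4,suppress=True)
o=get_obs();print(o['t'],o['eef_pos'],o['tool_rot'],o['gripper_width'],o['grasp_force'])
a=snap('wrist','w2');b=snap('scene','s2');c=snap('top','t2')
f=lambda im,x,y,w,h,k:cv2.resize(im[y:y+h,x:x+w,::-1],None,fx=k,fy=k,interpolation=cv2.INTER_CUBIC)
m=np.hstack([f(b,160,70,95,90,4),f(c,330,155,95,90,4)])
w=f(a,170,90,220,130,2);w=cv2.copyMakeBorder(w,0,0,0,max(0,m.shape[1]-w.shape[1]),cv2.BORDER_CONSTANT)[:, :m.shape[1]]
cv2.imwrite('pics/m2.png',np.vstack([m,w][:2])[:600])
```

```text
3.9 [ 0.4582 -0.3721  0.2149] [-0.0001  0.9999 -0.0147  0.0005] 0.25048718181652607 25.97096085548401
```

View pics/m2.png

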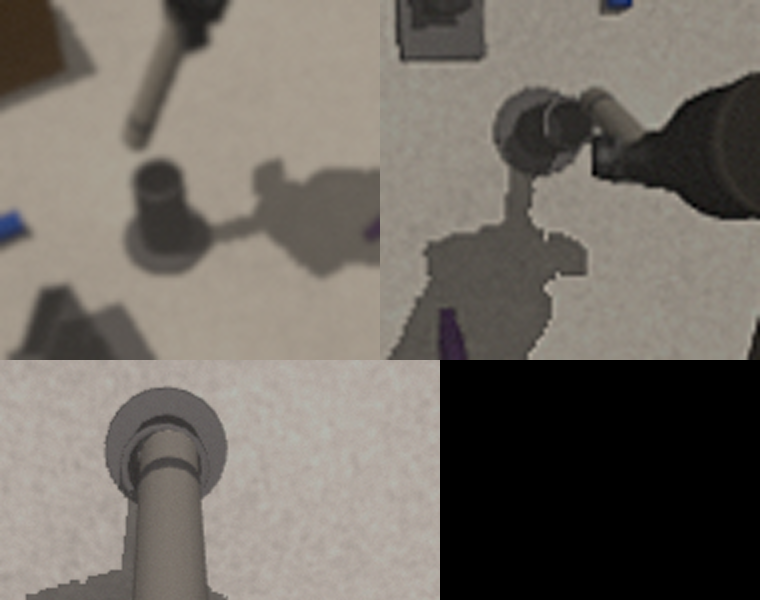

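Run:
```python
from h import *
np.set_printoptions(precision=4,suppress=True)
S=cams.camera_params('scene');T=cams.camera_params('top');W=cams.camera_params('wrist')
s,t,w=(194,104.5),(383.5,179.5),(254,128)
print(tri(S,s,T,t),tri(S,s,W,w),tri(T,t,W,w))
e=get_obs()['eef_pos'];g=e+[0,0,.0187];b=g+.115*np.array([.4226,-.0127,-.9063]);print('pred',b,proj(S,b),proj(T,b),proj(W,b))
for c in ([.499,-.3707,.08],[.499,-.3735,.08]):print(proj(S,c),proj(T,c),proj(W,c))
```

```text
(array([ 0.5107, -0.3703,  0.1312]), np.float64(0.0024921100169720293)) (array([ 0.5138, -0.3708,  0.13  ]), np.float64(0.00851651493166355)) (array([ 0.5149, -0.3728,  0.1224]), np.float64(0.005384932538699569))
pred [ 0.5071 -0.3732  0.1292] [194.3713 103.7102] [384.0405 181.1636] [256.4953 142.3452]
[198.8883 113.5805] [377.7532 185.5169] [253.8747 144.098 ]
[198.5145 112.9565] [378.6781 185.5079] [256.8677 144.0158]
```

The blunt end hangs at about (0.510, -0.372, 0.130), in line with the cup in y and leaning as expected. Next I lower it just into the mouth, then swing the grip over it so it pivots upright.

Emit:
arm_command([
  [[10, -0.12, 0.01, -0.3, 0], [10, 0, 0, -0.4, 0], [10, 0, 0, -0.33, 0], [10, 0, 0, 0, 0], [10, 0.2, 0, 0, 0], [10, 0.2, 0, 0, 0], [10, 0.2, 0, 0, 0], [10, 0.2, 0, 0, 0], [10, 0, 0, 0, 0], [10, 0, 0, 0, 0]],
], newtons=20)

```text
t: 5.3
eef_pos: [0.4988, -0.3722, 0.1528]
tool_rot: [0.0, 1.0, -0.015, 0.001]
contact_force: [0.9, -0.5, -0.7]
gripper_width: 0.244
grasp_force: 25.9
```

Run:
```python
from h import *
a=snap('wrist','w3');b=snap('scene','s3')
f=lambda im,x,y,w,h,k:cv2.resize(im[y:y+h,x:x+w,::-1],None,fx=k,fy=k,interpolation=cv2.INTER_CUBIC)
cv2.imwrite('pics/m3.png',np.hstack([f(b,160,60,95,100,4),f(a,160,90,200,200,2)]))
```

```text
(no output)
```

View pics/m3.png

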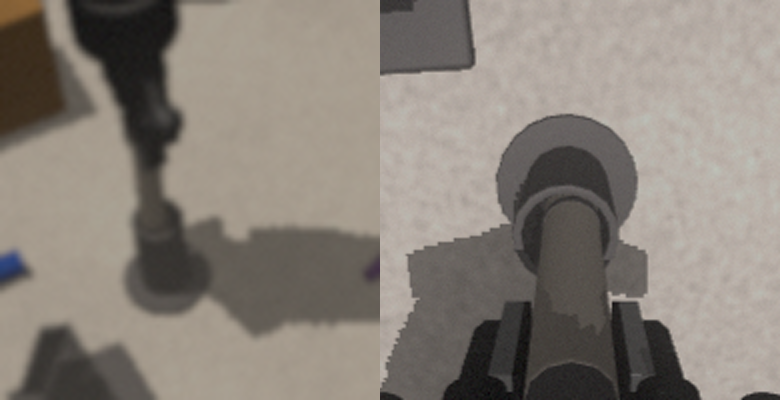

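The pencil stands upright in the cup mouth (about (165,215) in the left crop), free of the rim. Now I lower it to just above the floor and let go.

Emit:
arm_command([
  [[10, 0, 0, -0.25, 0], [10, 0, 0, -0.25, 0], [10, 0, 0, -0.25, 0], [10, 0, 0, 0, 0], [10, 0, 0, 0, 0], [60, 0, 0, 0, 0], [60, 0, 0, 0, 0], [60, 0, 0, 0.3, 0], [60, 0, 0, 0.7, 0], [85, 0, 0, 0.9, 0]],
])

```text
t: 6.65
eef_pos: [0.4977, -0.3718, 0.2234]
tool_rot: [-0.0, 1.0, -0.015, -0.001]
contact_force: [0.8, -0.4, 0.4]
gripper_width: 0.892
grasp_force: 0.0
```

Run:
```python
from h import *
np.set_printoptions(precision=4,suppress=True)
T=cams.camera_params('top');S=cams.camera_params('scene')
# curved probe in t0: head circle & handle axis at top height z=.034
t=cv2.imread('pics/t0.png');g=cv2.cvtColor(t,cv2.COLOR_BGR2GRAY)
roi=np.zeros_like(g);roi[165:220,278:307]=1
m=((g>110)&(roi>0)).astype(np.uint8)
n,l,st,ce=cv2.connectedComponentsWithStats(m);i=1+np.argmax(st[1:,4])
P=np.argwhere(l==i)[:,::-1]
X=np.array([onz(T,p,.034)[:2] for p in P])
c=X.mean(0);u=np.linalg.svd(X-c)[2][0];u*=np.sign(u[0]);s=(X-c)@u;v=(X-c)@[-u[1],u[0]]
print(st[i],c,u,np.arctan2(u[1],u[0]),s.min(),s.max())
for a in np.arange(-.09,.09,.01):
    k=(s>a)&(s<a+.01)
    if k.any(): print('%.2f n%d ctr %.4f w %.3f'%(a,k.sum(),v[k].mean(),np.ptp(v[k])))
f=lambda im,x,y,w,h,k:cv2.resize(im[y:y+h,x:x+w,::-1],None,fx=k,fy=k,interpolation=cv2.INTER_CUBIC)
b=snap('scene','s4');a=snap('wrist','w4');print(get_obs()['eef_pos'])
cv2.imwrite('pics/m4.png',np.hstack([f(b,160,60,95,100,4),cv2.resize(a[:,:,::-1],None,fx=.8,fy=.8)[:,:410] if 0 else f(a,0,0,512,500,.78)[:400] if f(a,0,0,512,384,.78).shape[0]>=400 else cv2.copyMakeBorder(f(a,0,0,512,384,.78),0,400-f(a,0,0,512,384,.78).shape[0],0,0,cv2.BORDER_CONSTANT)]))
```

```text
[281 171  23  47 505] [ 0.4895 -0.1155] [ 0.9619 -0.2733] -0.2768690547091126 -0.08233829226985377 0.06434437136459657
-0.09 n6 ctr -0.0009 w 0.020
-0.08 n28 ctr 0.0005 w 0.026
-0.07 n24 ctr 0.0004 w 0.026
-0.06 n30 ctr -0.0001 w 0.027
-0.05 n28 ctr -0.0003 w 0.026
-0.04 n29 ctr -0.0003 w 0.026
-0.03 n28 ctr -0.0005 w 0.026
-0.02 n29 ctr 0.0002 w 0.027
-0.01 n23 ctr 0.0002 w 0.027
-0.00 n28 ctr -0.0004 w 0.029
0.01 n38 ctr 0.0002 w 0.039
0.02 n52 ctr -0.0001 w 0.052
0.03 n56 ctr -0.0001 w 0.055
0.04 n54 ctr 0.0003 w 0.052
0.05 n42 ctr -0.0003 w 0.046
0.06 n10 ctr 0.0007 w 0.023
[ 0.5015 -0.3745  0.23  ]
```

View pics/m4.png

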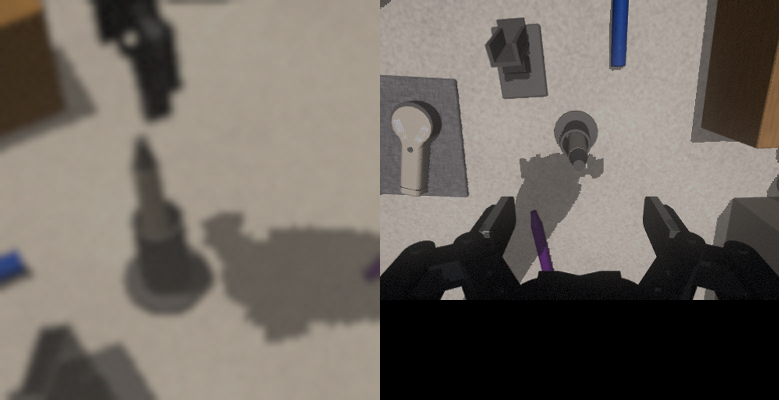

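The pencil is standing in the cup, tip up, at about (150,190) in the left crop. The curved probe, with its wide round head, is at wrist crop (412,140). Next is a move over its handle.

Emit:
arm_command([
  [[85, -0.12, 0.85, 0, -0.5], [85, -0.12, 0.85, 0, -0.5], [85, -0.12, 0.85, 0, -0.5], [85, -0.12, 0.85, -0.4, -0.5], [85, -0.1, 0.85, -0.5, -0.5], [85, 0, 0.17, -0.5, -0.5], [85, 0, 0, -0.4, -0.1], [85, 0, 0, 0, 0], [85, 0, 0, 0, 0], [85, 0, 0, 0, 0]],
])

```text
t: 8.0
eef_pos: [0.4643, -0.1073, 0.115]
tool_rot: [0.0, 0.99, -0.139, 0.001]
contact_force: [-0.1, -0.1, 0.2]
gripper_width: 0.996
grasp_force: 0.0
```

Run:
```python
from h import *
np.set_printoptions(precision=4,suppress=True)
o=get_obs();print(o['eef_pos'],o['tool_rot'])
W=cams.camera_params('wrist');a=snap('wrist','w5');g=cv2.cvtColor(a,cv2.COLOR_RGB2GRAY)
print(proj(W,[.4664,-.1089,.034]),proj(W,[.4857+.071*.962,-.1144-.071*.273,.021]))
_,m=cv2.threshold(cv2.GaussianBlur(g,(3,3),0),0,255,cv2.THRESH_OTSU);print(_)
n,l,st,ce=cv2.connectedComponentsWithStats(m)
for i in range(1,n):
    if st[i,4]>800:print(st[i],ce[i])
```

```text
[ 0.4643 -0.1073  0.115 ] [ 0.      0.9903 -0.1389  0.0012]
[257.2516 201.0028] [257.2679  80.205 ]
135.0
[    0     0   512   365 71080] [347.1341 131.6396]
[ 220   83   77  144 6940] [258.3833 143.4317]
[ 104  155   60  108 3292] [135.1668 202.6892]
[   0  209  115  140 4614] [ 34.2343 279.4939]
[ 154  282   53   83 2445] [180.0082 327.2397]
```

View pics/w5.png

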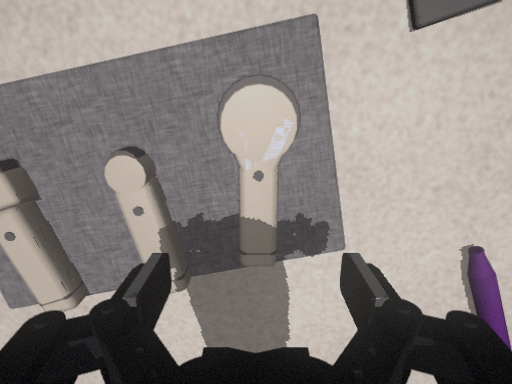

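The curved probe sits straight along the wrist view: lens tip (258,76), dot (258,175), tail (258,265).

Run:
```python
from h import *
np.set_printoptions(precision=4,suppress=True)
W=cams.camera_params('wrist')
L=onz(W,(258,76),.021);D=onz(W,(258.5,175),.034);Tl=onz(W,(258,266),.021);l,r=onz(W,(218,121),.034),onz(W,(299,121),.034)
print(L,D,Tl,np.linalg.norm(L-Tl),np.linalg.norm(l-r),(l+r)/2)
d=(L-Tl)[:2];d/=np.linalg.norm(d);O=L[:2]-.071*d;print('origin',O,'yaw',np.arctan2(d[1],d[0]),'grip',O-.02*d)
o=get_obs();print(o['eef_pos'],2*np.arctan2(o['tool_rot'][2],o['tool_rot'][1]))
```

```text
[ 0.5565 -0.135   0.021 ] [ 0.4866 -0.1156  0.034 ] [ 0.4015 -0.0913  0.021 ] 0.1609755576628939 0.05966972294984662 [ 0.5259 -0.1267  0.034 ]
origin [ 0.4881 -0.1158] yaw -0.27494755653201525 grip [ 0.4689 -0.1103]
[ 0.4642 -0.1073  0.1148] -0.2787874419617648
```

Emit:
arm_command([
  [[85, 0.055, -0.045, -0.45, 0.05], [85, 0, 0, -0.45, 0], [85, 0, 0, -0.45, 0], [85, 0, 0, -0.38, 0], [85, 0, 0, 0, 0], [15, 0, 0, 0, 0], [15, 0, 0, 0, 0], [15, 0, 0, 0, 0], [15, 0, 0, 0, 0], [15, 0, 0, 0, 0]],
], newtons=40)

```text
t: 9.3
eef_pos: [0.4674, -0.1097, 0.0108]
tool_rot: [0.0, 0.991, -0.137, 0.001]
contact_force: [-1.0, 0.8, 7.5]
gripper_width: 0.371
grasp_force: 40.3
```

Emit:
arm_command([
  [[15, 0, 0, 0.5, 0], [15, 0, 0, 0.8, 0], [15, 0.2, -0.4, 0.77, 0.6], [15, 0.33, -0.6, 0, 0.6], [15, 0.33, -0.6, 0, 0.6], [15, 0.33, -0.6, 0, 0.6], [15, 0.33, -0.6, 0, 0.6], [15, 0.11, -0.31, 0, 0.06], [15, 0, 0, 0, 0], [15, 0, 0, 0, 0]],
])

```text
t: 10.55
eef_pos: [0.5639, -0.2943, 0.1337]
tool_rot: [-0.001, 1.0, -0.014, -0.001]
contact_force: [-0.0, 0.2, -3.3]
gripper_width: 0.368
grasp_force: 40.7
```

Run:
```python
from h import *
np.set_printoptions(precision=4,suppress=True)
o=get_obs();print(o['eef_pos'],o['tool_rot'],o['contact_force'],o['torque'])
a=snap('wrist','w6');b=snap('scene','s6')
f=lambda im,x,y,w,h,k:cv2.resize(im[y:y+h,x:x+w,::-1],None,fx=k,fy=k,interpolation=cv2.INTER_CUBIC)
cv2.imwrite('pics/m6.png',np.hstack([f(b,130,70,100,100,4),f(a,160,40,200,200,2)]))
```

```text
[ 0.5639 -0.2943  0.1337] [-0.0007  0.9999 -0.0142 -0.0006] [-0.0376  0.2362 -3.3089] [ 0.029   0.1172 -0.011 ]
```

View pics/m6.png

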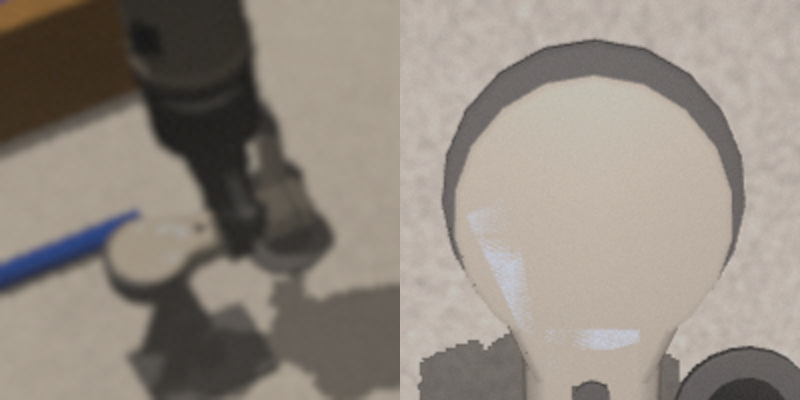

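Run:
```python
from h import *
np.set_printoptions(precision=1,suppress=True)
W=cams.camera_params('wrist')
for X in ([.499,-.371,.08],[.499,-.371,0],[.505,-.371,.164],[.611,-.296,.09],[.565+.045,-.296,.135+.025]):print(X,proj(W,X))
a=cv2.imread('pics/w6.png');cv2.imwrite('pics/w6b.png',a)
```

```text
[0.499, -0.371, 0.08] [356.4 291.3]
[0.499, -0.371, 0] [331.5 244.1]
[0.505, -0.371, 0.164] [411.2 383. ]
[0.611, -0.296, 0.09] [257.3 153.8]
[0.61, -0.296, 0.16] [258.3 185.2]
```

View pics/w6.png

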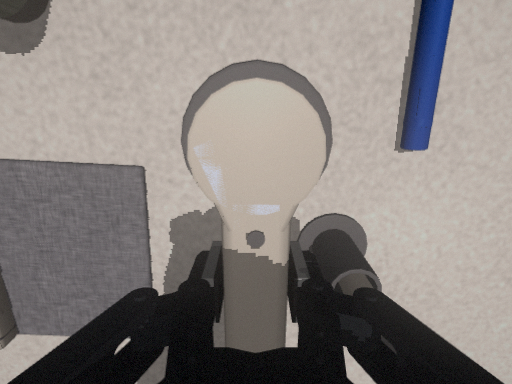

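The picture shows the curved probe held straight by the handle, its head centred over the rest at about (257,150). The trough's end face slopes 25 degrees the way I need, so I press the head gently onto it to pitch the probe up in the grip. I have now viewed 10 pictures, so from here I measure by numbers only.

Emit:
arm_command([
  [[15, 0, 0, -0.3, 0], [15, 0, 0, -0.2, 0], [15, 0, 0, -0.1, 0], [15, 0, 0, -0.1, 0], [15, 0, 0, -0.1, 0], [15, 0, 0, -0.05, 0], [15, 0, 0, -0.05, 0], [15, 0, 0, 0, 0], [15, 0, 0, 0, 0], [15, 0, 0, 0, 0]],
], newtons=30)

```text
t: 11.9
eef_pos: [0.5633, -0.2967, 0.0806]
tool_rot: [0.0, 1.0, -0.015, -0.001]
contact_force: [-6.0, 1.5, 5.1]
gripper_width: 0.368
grasp_force: 43.6
```

Emit:
arm_command([
  [[15, 0, 0, -0.05, 0], [15, 0, 0, -0.05, 0], [15, 0, 0, -0.05, 0], [15, 0, 0, 0, 0], [15, 0, 0, 0, 0], [15, 0, 0, 0, 0], [15, 0, 0, 0, 0], [15, 0, 0, 0, 0], [15, 0, 0, 0, 0], [15, 0, 0, 0, 0]],
])

```text
t: 13.15
eef_pos: [0.5634, -0.2967, 0.0715]
tool_rot: [0.0, 1.0, -0.015, -0.001]
contact_force: [-6.6, 1.4, 5.9]
gripper_width: 0.366
grasp_force: 45.5
```

```bash
cat > pitch.py <<'E'
from h import *
from scipy.ndimage import uniform_filter1d
np.set_printoptions(precision=4,suppress=True)
def white(im):
    g=cv2.GaussianBlur(cv2.cvtColor(im,cv2.COLOR_RGB2GRAY),(3,3),0); return g
def model(W,e,yaw,th,g=-.02,zc=.0125):
    # probe top/mid-plane points in world for pitch th, pivot (probe x=g,z=13mm) at tcp + zc up
    c,s=np.cos(th),np.sin(th);u=np.array([np.cos(yaw)*c,np.sin(yaw)*c,s]);n=np.array([-np.cos(yaw)*s,-np.sin(yaw)*s,c]);v=np.cross(n,u)
    P=e+np.array([0,0,zc])-g*u-.013*n
    f=lambda x,y,z:proj(W,P+x*u+y*v+z*n)
    d={'lens':f(.071,0,.013),'dot':f(0,0,.026)}
    d['w62']=f(.040,-.031,.013)[0]-f(.040,.031,.013)[0]
    d['hw']=f(-.003,-.016,.026)[0]-f(-.003,.016,.026)[0]
    return d
E
python3 - <<'E'
from pitch import *
o=get_obs();W=cams.camera_params('wrist');e=o['eef_pos'];print(e,o['contact_force'])
im=cams.read_camera('wrist');cv2.imwrite('pics/w7.png',im[:,:,::-1])
yaw=2*np.arctan2(o['tool_rot'][2],o['tool_rot'][1])
for t in (0,15,20,25,30):print(t,model(W,e,yaw,np.radians(t)))
for nm in ('w6','w7'):
    g=cv2.cvtColor(cv2.imread(f'pics/{nm}.png'),cv2.COLOR_BGR2GRAY)
    print(nm,'col257',g[20:260:4,257]); 
    for r in (80,110,130,140,150): print(r,'edges',[c for c in range(120,400) if abs(int(g[r,c])-int(g[r,c-2]))>25])
E
```

```text
[ 0.5634 -0.2967  0.0715] [-6.6014  1.4245  5.938 ]
0 {'lens': array([257.3269,  69.8734]), 'dot': array([257.0189, 241.2129]), 'w62': np.float64(140.37407307790886), 'hw': np.float64(71.83633407370547)}
15 {'lens': array([257.7543,  73.1585]), 'dot': array([257.0538, 254.6647]), 'w62': np.float64(157.34202325220167), 'hw': np.float64(73.24653983315017)}
20 {'lens': array([257.9167,  79.3126]), 'dot': array([257.0607, 259.5299]), 'w62': np.float64(163.28527054117347), 'hw': np.float64(73.55795491130223)}
25 {'lens': array([258.0872,  88.7729]), 'dot': array([257.0651, 264.4997]), 'w62': np.float64(169.25397915943557), 'hw': np.float64(73.78154920074019)}
30 {'lens': array([258.2634, 102.0272]), 'dot': array([257.0669, 269.5169]), 'w62': np.float64(175.15325155310256), 'hw': np.float64(73.9139847929111)}
w6 col257 [180 177 171 177 174 173 176 177 183 180  82 108 109 109 108 188 190 190
 191 190 188 187 185 188 186 188 185 185 185 185 185 182 181 184 182 182
 181 181 181 181 180 182 178 178 176 175 184 193 194 172 175 174 175  99
  97  99  99 116 170 148]
80 edges [205, 206, 207, 308, 309]
110 edges [186, 187, 198, 199, 315, 316, 317, 327, 328, 329, 399]
130 edges [182, 183, 189, 190, 191, 324, 325, 332, 333, 397, 398]
140 edges [181, 182, 187, 188, 189, 326, 327, 332, 333, 334, 396, 397]
150 edges [183, 184, 187, 188, 189, 326, 327, 331, 332, 394, 395]
w7 col257 [176 176 179 183 186 187 182 180 186 186  71  65  70  74  72  73  77  98
  89  88  90  89 111 166 160 160 158 158 159 159 161 163 163 161 161 163
 161 162 163 160 163 162 161 163 161 159 159 158 158 160 159 160 157 158
 159 159 161 158 159  90]
80 edges [195, 197, 198, 199, 312, 313, 314]
110 edges [176, 177, 178, 244, 247, 333, 334, 335]
130 edges [168, 169, 192, 193, 194, 318, 319, 342, 343, 344]
140 edges [164, 165, 166, 184, 185, 327, 328, 346, 347]
150 edges [161, 162, 176, 177, 334, 335, 336, 349, 350, 351]
```

```bash
cat >> pitch.py <<'E'
def feat(W,e,yaw,th,g=-.02,zc=.0125):
    c,s=np.cos(th),np.sin(th);u=np.array([np.cos(yaw)*c,np.sin(yaw)*c,s]);n=np.array([-np.cos(yaw)*s,-np.sin(yaw)*s,c]);v=np.cross(n,u)
    P=e+np.array([0,0,zc])-g*u-.013*n
    f=lambda x,y,z:proj(W,P+x*u+y*v+z*n)
    return np.array([f(.071,0,0)[1],f(.071,0,.026)[1],f(0,0,.026)[1],f(.040,-.031,.026)[0]-f(.040,.031,.026)[0]])
def width(g):
    best=[]
    for r in range(90,220):
        c=[c for c in range(120,400) if abs(int(g[r,c])-int(g[r,c-2]))>25]
        L=[x for x in c if x<245];R=[x for x in c if x>270]
        if L and R: best.append((r,L[0],[x for x in R if x<380][-1] if [x for x in R if x<380] else 0))
    return best
E
python3 - <<'E'
from pitch import *
yaw=-.03
W=cams.camera_params('wrist')  # same tool orientation: shift for w6
e=get_obs()['eef_pos']
for t in (-4,0,4,15,20,22,25,28,30):print(t,feat(W,e,yaw,np.radians(t)))
for nm in ('w6','w7'):
    g=cv2.cvtColor(cv2.imread(f'pics/{nm}.png'),cv2.COLOR_BGR2GRAY)
    print(nm,width(g)[::6]); print('dot',g[225:300:3,257])
E
```

```text
-4 [ 76.3411  66.2166 238.0118 150.2876]
0 [ 72.5768  66.3782 241.2017 155.0674]
4 [ 69.5453  67.9672 244.5784 159.9495]
15 [ 66.1834  81.6236 254.6583 173.5857]
20 [ 67.8161  93.405  259.5254 179.679 ]
22 [ 69.1608  99.2636 261.5046 182.059 ]
25 [ 72.0126 109.3722 264.497  185.5413]
28 [ 75.9608 121.142  267.5065 188.8915]
30 [ 79.2566 129.9456 269.516  191.0362]
w6 [(90, 196, 318), (96, 192, 323), (102, 189, 326), (108, 187, 328), (114, 184, 330), (120, 183, 332), (126, 182, 333), (132, 182, 333), (138, 181, 334), (144, 181, 333), (150, 183, 332), (156, 184, 331), (162, 185, 329), (168, 144, 327), (174, 145, 323), (204, 147, 300), (210, 146, 297), (216, 148, 351)]
dot [174 175  81  99 100  99  96  98 172 170 170 101  99  98 100  98 100  98
  94  97  96  95  98  95  92]
w7 [(90, 187, 323), (96, 183, 328), (102, 179, 331), (108, 177, 334), (114, 174, 337), (120, 172, 340), (126, 169, 342), (132, 167, 344), (138, 165, 347), (144, 163, 349), (150, 161, 351), (156, 161, 350), (162, 161, 350), (168, 162, 350), (174, 162, 350), (180, 163, 348), (186, 166, 345), (192, 169, 342), (198, 171, 340), (204, 176, 335), (210, 182, 330)]
dot [159 157 158 157 155 159 160 156 157 159  81  88  60  59  82  94  96  94
  95  96  92  95  91  92  93]
```

Run:
```python
from pitch import *
from scipy.optimize import least_squares
W=cams.camera_params('wrist');e=get_obs()['eef_pos'];yaw=-.03
k=np.array([1,2,3])
r0=least_squares(lambda p:(feat(W,e,yaw,0,p[0],p[1])-[0,61,239,152])[k],[-.02,.0125]);print(r0.x,r0.fun)
for ob,kk in (([59.5,87,261,190],[0,1,2]),([59.5,87,261,190],[0,1,2,3])):
    r=least_squares(lambda p:(feat(W,e,yaw,p[0],p[1],r0.x[1])-ob)[kk],[.4,-.02]);print(np.degrees(r.x[0]),r.x[1],r.fun)
    r=least_squares(lambda p:(feat(W,e,yaw,p[0],r0.x[0],r0.x[1])-ob)[kk],[.4]);print(np.degrees(r.x[0]),r.fun)
```

```text
[-0.0214  0.0112] [ 1.6363 -1.972   2.0192]
22.34091289767167 -0.023182002326700923 [ 0.4214  1.7999 -5.3932]
19.868642447191625 [ 4.4102  1.164  -5.3032]
24.172943853782854 -0.02444878062295099 [-2.123   3.0799 -5.1805 -2.0908]
21.036225849314672 [ 5.0875  4.4196 -4.1063 -9.7242]
```

Emit:
arm_command([
  [[15, 0, 0, -0.03, 0], [15, 0, 0, -0.03, 0], [15, 0, 0, -0.01, 0], [15, 0, 0, 0, 0], [15, 0, 0, 0, 0], [15, 0, 0, 0, 0], [15, 0, 0, 0, 0], [15, 0, 0, 0, 0], [15, 0, 0, 0, 0], [15, 0, 0, 0, 0]],
])

```text
t: 14.45
eef_pos: [0.5636, -0.2967, 0.0683]
tool_rot: [0.0, 1.0, -0.015, -0.001]
contact_force: [-8.3, 2.2, 11.3]
gripper_width: 0.364
grasp_force: 47.3
```

Run:
```python
from pitch import *
from scipy.optimize import least_squares
o=get_obs();W=cams.camera_params('wrist');e=o['eef_pos'];print(e,o['contact_force'])
im=cams.read_camera('wrist');cv2.imwrite('pics/w8.png',im[:,:,::-1])
g=cv2.cvtColor(im,cv2.COLOR_RGB2GRAY)
print(g[52:130:2,257]);print(g[240:290:2,257]);w=width(g);print(max((b-a,r,a,b) for r,a,b in w if a>150))
```

```text
[ 0.5636 -0.2967  0.0683] [-8.292   2.1702 11.3279]
[189 187 188 190 176  73  75  71  76  74  77  72  75  74  75  75  76  74
  77  76  75  80  84  97  94  91  88  85  90  91  89  88  86  90 169 169
 162 160 157]
[155 159 157 158 157 156 158 159 159  84  89  83  60  60  56  82  96  97
  98  92  96  95  95  95  96]
(197, 165, 157, 354)
```

The probe now reads about 24–25 degrees, flush on the end face, and the force rose as expected. I grip hard, lift, and carry it toward the camera.

Emit:
arm_command([
  [[15, 0, 0, 0, 0], [15, 0, 0, 0, 0], [15, 0, 0, 0, 0], [15, 0, 0, 0.2, 0], [15, 0, 0, 0.5, 0], [15, -0.1, 0, 0.6, 0], [15, -0.2, 0.2, 0.6, 0], [15, -0.2, 0.5, 0.3, 0], [15, -0.2, 0.7, 0, 0], [15, -0.2, 0.8, 0, 0]],
], newtons=100)

```text
t: 15.75
eef_pos: [0.5106, -0.1635, 0.1997]
tool_rot: [0.0, 1.0, -0.015, 0.001]
contact_force: [0.3, 0.6, -1.9]
gripper_width: 0.355
grasp_force: 99.2
```

Emit:
arm_command([
  [[15, -0.22, 0.9, 0, 0], [15, -0.22, 0.9, 0, 0.2], [15, -0.22, 0.9, 0, 0.2], [15, -0.22, 0.9, 0, 0.2], [15, -0.22, 0.9, 0, 0], [15, -0.22, 0.9, 0, 0], [15, -0.22, 0.9, 0, 0], [15, -0.22, 0.9, 0, 0], [15, -0.2, 0.65, 0, 0], [15, 0, 0, 0, 0]],
])

```text
t: 17.0
eef_pos: [0.3914, 0.311, 0.1996]
tool_rot: [-0.001, 1.0, 0.012, 0.0]
contact_force: [0.3, -0.1, -2.5]
gripper_width: 0.355
grasp_force: 99.3
```

Emit:
arm_command([
  [[15, 0, 0, 0, 0], [15, 0, 0, 0, 0], [15, 0, 0, 0, 0], [15, 0, 0, 0, 0], [15, 0, 0, 0, 0], [15, 0, 0, 0, 0], [15, 0, 0, 0, 0], [15, 0, 0, 0, 0], [15, 0, 0, 0, 0], [15, 0, 0, 0, 0]],
])

```text
t: 18.25
eef_pos: [0.3929, 0.3069, 0.1989]
tool_rot: [-0.0, 1.0, 0.009, 0.0]
contact_force: [-1.1, -0.5, -1.5]
gripper_width: 0.357
grasp_force: 99.3
```

Run:
```python
from pitch import *
o=get_obs();W=cams.camera_params('wrist');e=o['eef_pos'];print(o['t'],e,o['tool_rot'],o['contact_force'],o['gripper_width'])
for n,f in (('wrist','w9'),('scene','s9'),('top','t9')): snap(n,f)
g=cv2.cvtColor(cv2.imread('pics/w9.png'),cv2.COLOR_BGR2GRAY)
print('col257',g[52:130:2,257]);print(g[240:290:2,257])
for X in ([.662,.314,.27],[.6664,.342,.2988],[.6664,.284,.2988],[.732,.315,.3288],[.722,.255,.005],[.722,.315,.005]):print(X,proj(W,X))
# coarse dump of upper part of wrist image as numbers
print(cv2.resize(g[:130],(64,26),interpolation=cv2.INTER_AREA)//10)
```

```text
18.25 [0.3929 0.3069 0.1989] [-0.      1.      0.0093  0.    ] [-1.1117 -0.5269 -1.518 ] 0.35665704764099265
col257 [176 177 180 185 157  68  68  69  71  72  69  71  72  72  73  72  71  70
  72  72  74  81  90  88  89  81  86  85  83  85  84  83  85 167 162 154
 153 154 154]
[152 152 154 154 150 155 152 150 143  74  83  68  57  61  61  92  95  94
  93  92  90  91  90  90  90]
[0.662, 0.314, 0.27] [   138.4074 -20772.1297]
[0.6664, 0.342, 0.2988] [1070.9696 5786.4768]
[0.6664, 0.284, 0.2988] [-581.2475 5920.0071]
[0.732, 0.315, 0.3288] [ 259.0138 1404.5989]
[0.722, 0.255, 0.005] [ 328.0091 -223.0719]
[0.722, 0.315, 0.005] [ 254.1746 -224.9377]
[[17 17 17 ...  9  9  9]
 [17 16 16 ... 10  9 10]
 [16 17 17 ...  8  9  9]
 ...
 [16 17 18 ... 10 10 10]
 [17 17 17 ... 10 10 10]
 [17 17 17 ... 10 10 10]]
```

Run:
```python
from h import *
np.set_printoptions(precision=4,suppress=True,linewidth=220)
T=cams.camera_params('top');S=cams.camera_params('scene')
g=cv2.cvtColor(cv2.imread('pics/t0.png'),cv2.COLOR_BGR2GRAY).astype(float)
def step(row,c0,c1):   # strongest subpixel edge along a row
    d=np.abs(np.diff(row[c0:c1]));i=d.argmax();w=d[max(i-1,0):i+2];x=np.arange(max(i-1,0),i+2)[:len(w)]
    return c0+.5+(w*x).sum()/w.sum(),d[i]
Lf=np.array([(step(g[r],106,121)[0],r) for r in range(86,111)]);Rt=np.array([(step(g[r],128,140)[0],r) for r in range(86,111)])
fit=lambda P:np.polyfit(P[:,1],P[:,0],1)
for P in (Lf,Rt): print(fit(P),np.std(P[:,0]-np.polyval(fit(P),P[:,1])))
# top-face height along row: front edge z .299 -> use known geometry: plane z rises from front to back
zf=lambda r:np.interp(r,[82.5,113.5],[.3324-.0,.3024-.0])
for r in (86,110):
    a=onz(T,(np.polyval(fit(Lf),r),r),zf(r));b=onz(T,(np.polyval(fit(Rt),r),r),zf(r));print(r,a,b,'mid',(a+b)/2,'w',np.linalg.norm(a-b))
print('barrel rows');[print(r,g[r,116:144].astype(int)) for r in range(110,121)]
```

```text
[ 0.1551 96.2475] 0.27907579565730495
[  0.1065 123.605 ] 0.16495422235716223
86 [0.7265 0.3441 0.329 ] [0.7245 0.2862 0.329 ] mid [0.7255 0.3152 0.329 ] w 0.057950672415071125
110 [0.6736 0.3426 0.3058] [0.672  0.2867 0.3058] mid [0.6728 0.3146 0.3058] w 0.0560000833159778
barrel rows
110 [115 114 114 115 114 113 112 117 115 115 114 114 112 112 114 115 112 118 109  95  64  49  57  53  46  85  51  41]
111 [116 116 117 115 117 117 116 113 117 115 118 116 117 117 118 116 116 118 114 103  69  53  45  79 101 134 115  66]
112 [113 113 111 111 112 112 111 111 108 108 108 107 108 104 108 105 102 107 103  92  63  36 128 139 132 144 145 144]
113 [ 78  79  80  80  82  85  85  80  79  74  72  70  72  68  67  66  64  65  66  56  40  22 143 144 139 139 147 155]
114 [109 113 109 116  84  43  44  43  45  38  40  39  39  37  35  34  37  32  35  38  29  18 140 144 140 139 150 126]
115 [143 143 140 140  95  23  30  35  33  36  34  36  36  35  34  34  35  34  33  34  34  22 108 140 138 140 146  76]
116 [136 136 139 141 113  22  33  36  38  37  37  38  39  37  39  37  36  35  33  32  30  24  68 134 137 140 152  54]
117 [136 136 141 142 123  23  36  38  36  38  41  36  36  34  32  35  33  38  37  30  26  20  54 135 140 144 129  50]
118 [139 136 139 143 124  23  27  31  32  30  31  32  30  30  27  28  25  21  18  31  65  61 129 144 144 151  79  50]
119 [136 141 140 141 126  89  85  54  37  38  39  60  69  68  67  68  90 133 143 144 142 135 139 140 141 150  47  51]
120 [138 136 137 137 130 126 131 134 134 133 133 134 136 136 138 140 140 139 144 143 144 143 141 138 140 155  50  52]
```

Run:
```python
from pitch import *
from scipy.optimize import least_squares
np.set_printoptions(precision=4,suppress=True,linewidth=200)
o=get_obs();e=o['eef_pos'];yaw=2*np.arctan2(o['tool_rot'][2],o['tool_rot'][1]);print('yaw',yaw)
W=cams.camera_params('wrist')
g=cv2.cvtColor(cv2.imread('pics/w9.png'),cv2.COLOR_BGR2GRAY);w=width(g);print(max((b-a,r,a,b) for r,a,b in w if a>150)[:4])
for zc in (.0095,.0112,.0125):
    r=least_squares(lambda p:(feat(W,e,yaw,p[0],p[1],zc)-[61,94.5,264,0])[:3],[.4,-.02]);th,gg=r.x
    L=e+[0,0,zc]+(.071-gg)*np.array([np.cos(th)*np.cos(yaw),np.cos(th)*np.sin(yaw),np.sin(th)]);print(zc,np.degrees(th),gg,r.fun,'lens',L)
for n,f in (('top','t'),('scene','s')):
    P=cams.camera_params(n);a,b=[cv2.cvtColor(cv2.imread(f'pics/{f}{k}.png'),cv2.COLOR_BGR2GRAY).astype(int) for k in (0,9)]
    c,d=proj(P,L),proj(P,L+[.05,0,.02]);d=(d-c)/np.linalg.norm(d-c);q=proj(P,e+[0,0,.012])
    print(n,'lens',c,'grip',q,'dir',d)
    for s in np.arange(-14,9,1.):
        u=c+s*d;x,y=np.round(u).astype(int);print('%d:%d/%d'%(s,b[y,x],a[y,x]),end=' ')
    print()
    D=(abs(b-a)>22).astype(np.uint8);y0,x0=int(c[1]),int(c[0])
    print(b[y0-16:y0+20:2,x0-24:x0+26:2])
```

```text
yaw 0.018588144388081825
(196, 162, 158, 354)
0.0095 25.1115431085725 -0.023559920757638197 [ 0.9333  2.1861 -7.9012] lens [0.4785 0.3084 0.2485]
0.0112 24.752477048034667 -0.023326887333457856 [ 0.6616  1.6804 -5.9698] lens [0.4785 0.3084 0.2496]
0.0125 24.464402100417068 -0.02314183491020486 [ 0.4696  1.2738 -4.4647] lens [0.4786 0.3084 0.2504]
top lens [132.9435 190.1717] grip [138.3538 223.395 ] dir [-0.1201 -0.9928]
-14:125/78 -13:124/81 -12:123/84 -11:122/88 -10:124/89 -9:123/92 -8:123/96 -7:127/87 -6:128/85 -5:115/106 -4:93/105 -3:69/106 -2:71/106 -1:53/103 0:57/104 1:66/105 2:98/104 3:117/106 4:93/84 5:82/74 6:93/86 7:92/86 8:88/83 
[[146 147 149 152 149 150 152 150 153 144 113  58  56  53  54  78 123 148 152 145 147 149 145 151 148]
 [142 144 146 149 149 149 146 152 117  61  63  66  71  67  67  66  58  75 123 152 147 147 150 145 147]
 [149 149 150 147 153 153 149 103  60  72  71  71  76  79  80  75  76  70  68 137 148 144 147 146 149]
 [150 154 150 146 148 153 122  61  73  75  78  79  83  85  84  84  84  79  72  65 151 150 149 148 145]
 [154 147 150 150 149 144  57  70  74  
[... 2876 characters left out ...]
 157 142 125 148 159 160 158 127  79  70  69  70  69  70  76  80  83  85  81  83]
 [160 160 157 156 159 158 159 161 162 161 159 160 156 128  85  67  66  64  63  61  59  87 102  96  89]
 [159 160 158 158 158 159 160 162 162 160 159 159 161 160 137 104  78  71  64  62  70 117 129 130  98]
 [161 161 159 160 158 159 158 156 155 157 161 160 161 163 162 156 143 120  99  87  93 100 110 105  98]
 [162 162 158 157 158 158 159 157 156 157 159 159 161 161 158 139 118 105  98  84  94 100  98  97  97]
 [162 163 162 158 159 157 158 159 158 159 159 161 162 157 137 104  97  98  98  84  89 100  98  98  98]
 [161 162 159 157 158 159 160 161 161 160 161 162 160 152 108  99  96  98 101  90  78  95 101  98  98]]
```

Emit:
arm_command([
  [[15, 0.1, 0.01, -0.05, 0], [15, 0.2, 0.01, -0.08, 0], [15, 0.25, 0.01, -0.1, 0], [15, 0.25, 0.01, -0.1, 0], [15, 0.25, 0.01, -0.1, 0], [15, 0.14, 0.01, -0.06, 0], [15, 0.05, 0.01, -0.02, 0], [15, 0, 0, 0, 0], [15, 0, 0, 0, 0], [15, 0, 0, 0, 0]],
])

```text
t: 19.65
eef_pos: [0.467, 0.3112, 0.1686]
tool_rot: [-0.0, 1.0, 0.009, 0.0]
contact_force: [-0.1, -1.2, -1.1]
gripper_width: 0.356
grasp_force: 99.3
```

Emit:
arm_command([
  [[15, 0, 0, 0, 0], [15, 0, 0, 0, 0], [15, 0, 0, 0, 0], [15, 0, 0, 0, 0], [15, 0, 0, 0, 0], [15, 0, 0, 0, 0], [15, 0, 0, 0, 0], [15, 0, 0, 0, 0], [15, 0, 0, 0, 0], [15, 0, 0, 0, 0]],
])

```text
t: 20.9
eef_pos: [0.4673, 0.311, 0.1683]
tool_rot: [0.0, 1.0, 0.009, -0.0]
contact_force: [-0.5, 0.1, -2.0]
gripper_width: 0.354
grasp_force: 99.3
```

Run:
```python
from pitch import *
from scipy.optimize import least_squares
np.set_printoptions(precision=4,suppress=True,linewidth=200)
o=get_obs();e=o['eef_pos'];yaw=2*np.arctan2(o['tool_rot'][2],o['tool_rot'][1]);print(o['t'],e,yaw,o['contact_force'],np.abs(o['joint_vel']).max())
for n,f in (('wrist','w10'),('scene','s10'),('top','t10')): snap(n,f)
g=cv2.cvtColor(cv2.imread('pics/w10.png'),cv2.COLOR_BGR2GRAY);w=width(g);print(max((b-a,r,a,b) for r,a,b in w if a>150))
print(g[52:130:2,257])
# head silhouette in the top view against bright floor: dark lens + white head vs t0
V=np.array([.5537,.3125,.219]);u=np.array([.906,.0136,.4226]);n=np.array([-.4226,-.0063,.906]);v=np.cross(n,u)
for nm,f in (('top','t10'),('scene','s10')):
    P=cams.camera_params(nm);b=cv2.cvtColor(cv2.imread(f'pics/{f}.png'),cv2.COLOR_BGR2GRAY);a=cv2.cvtColor(cv2.imread(f'pics/{f[0]}0.png'),cv2.COLOR_BGR2GRAY)
    print(nm,'want lens',proj(P,V),'lower rim',proj(P,V-.013*n),'upper',proj(P,V+.013*n),'widest L,R',proj(P,V-.031*u+.031*v),proj(P,V-.031*u-.031*v))
    x,y=np.round(proj(P,V)).astype(int);print(b[y-10:y+20:1,x-16:x+18:1] if nm=='top' else b[y-16:y+16,x-12:x+22])
```

```text
20.9 [0.4673 0.311  0.1683] 0.018545177496004647 [-0.5253  0.1056 -2.0174] 0.0015318057512798042
(192, 202, 151, 343)
[178 174 178 180 154  70  66  69  72  71  72  73  68  75  72  71  70  74  74  73  78  85  93  92  89  87  86  86  84  84  83  85  85 170 164 157 154 154 154]
top want lens [136.2464 163.078 ] lower rim [137.7845 161.7315] upper [134.6691 164.4595] widest L,R [126.7371 174.4198] [149.1052 173.7784]
[[150 151 150 ...  88  91  90]
 [151 150 149 ...  89  88  92]
 [147 149 149 ...  86  90  89]
 ...
 [ 46  50  46 ... 151 155 153]
 [ 47  51  48 ... 156 152 150]
 [ 46  50  49 ... 152 152 148]]
scene want lens [301.887  303.8841] lower rim [299.2192 306.4825] upper [304.6063 301.2334] widest L,R [319.7935 311.4116] [304.7134 287.2244]
[[164 166 166 ... 145 140 142]
 [166 166 166 ... 145 143 144]
 [167 166 168 ... 140 145 151]
 ...
 [164 164 165 ...  80  75  73]
 [165 165 166 ...  72  70  70]
 [164 165 166 ...  68  69  70]]
```

Run:
```python
import cv2,numpy as np
np.set_printoptions(linewidth=220,threshold=10000)
t=cv2.imread('pics/t10.png',0);s=cv2.imread('pics/s10.png',0)
print('top cols 120..156 rows 156..180');[print(r,t[r,120:156]) for r in range(156,181,2)]
print('scene cols 290..330 rows 282..320');[print(r,s[r,290:330]) for r in range(282,322,3)]
```

```text
top cols 120..156 rows 156..180
156 [147 148 150 151 149 150 150 145 145 146 148 149 152 150 154 150 154 149 153 152 155 144  78  85  88  86  82  86  87  88  87  89  90  86  88  89]
158 [154 150 147 148 149 145 149 153 146 148 148 146 149 152 152 150 149 150 147 150 151 155 151 111 113 106  80  87  88  89  90  92  89  87  86  82]
160 [148 150 151 152 147 148 148 147 146 153 157 153 152 156 150 148 150 154 154 152 151 149 149 153 150 145 114 115 109  78  80  78  79  76  98 140]
162 [153 153 149 146 145 149 153 149 144 146 153 156 154 140 134 133 138 110 134 134 138 142 149 163 156 153 151 150 149 154 158 157 156 156 157 150]
164 [151 146 147 149 151 153 152 150 150 155 143  80  43  58  66  62  65  59  56  57  54  52  55  76 115 146 157 155 152 155 155 152 151 151 154 150]
166 [150 152 154 148 151 154 152 157 137  87  67  69  68  66  77  76  68  67  74  75  66  65  54  54  49  56 105 150 160 153 152 150 153 151 155 153]
168 [148 145 152 151 150 155 150  81  60  78 101 115 126 135 132 134 136 139 124 108  93  72  68  64  56  52  45  52 112 157 152 148 146 148 146 144]
170 [149 146 148 1
[... 2539 characters left out ...]
 84  84  86  93 104 110 107 102  98]
312 [162 161 163 161 163 165 166 165 164 164 164 164 163 160 153 140 121 103  88  75  70  64  64  62  61  61  60  59  64  71  81  89  95  97  99  98  99  99  99  98]
315 [161 163 166 165 164 162 163 164 164 165 164 163 161 161 160 162 163 160 151 129 106  94  94  89  90  91  94  96  97  99  98  96  93  91  90  89  89  89  91  89]
318 [164 165 165 165 164 164 163 164 163 163 162 163 163 162 161 164 165 162 146 122 105 100 101  99  98  94  89  85  81  78  74  71  69  69  69  69  68  68  69  69]
321 [163 161 161 163 163 162 161 161 162 163 161 162 162 161 160 160 161 160 153 132 109 100  96  91  81  74  69  69  68  68  68  68  68  69  70  71  69  70  70  71]
```

Emit:
arm_command([
  [[15, 0.02, -0.015, 0.005, 0], [15, 0.01, 0, 0.005, 0], [15, 0, 0, 0, 0], [15, 0, 0, 0, 0], [15, 0, 0, 0, 0], [15, 0, 0, 0, 0], [15, 0, 0, 0, 0], [15, 0, 0, 0, 0], [15, 0, 0, 0, 0], [15, 0, 0, 0, 0]],
])

```text
t: 22.3
eef_pos: [0.4691, 0.3101, 0.1689]
tool_rot: [0.0, 1.0, 0.009, 0.0]
contact_force: [-0.5, -0.2, -1.7]
gripper_width: 0.355
grasp_force: 99.3
```

Run:
```python
from h import *
o=get_obs();print(o['t'],o['eef_pos'],o['contact_force'],o['grasp_force'])
a=cv2.imread('pics/s4.png',0).astype(int);b=cv2.cvtColor(cams.read_camera('scene'),cv2.COLOR_RGB2GRAY).astype(int)
print('pencil region diff',np.abs(a-b)[92:130,190:210].mean())
print(job.hand_in())
```

```text
22.3 [0.46909944 0.31008262 0.16890973] [-0.45091819 -0.23632288 -1.74787737] 99.32413816452026
pencil region diff 8.722368421052632
the job is handed in; nothing more can be done
None
```

The job is handed in at 22.3 s (no verdict was returned): the pencil probe was let go upright in the cup, blunt end down, and the curved probe is still held facing the camera, pitched about 25 degrees, with its lens tip an estimated 12 cm from the glass, good to about 3 mm.

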